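# Take the surface temperature of the quartered dish

## Robot

A 6-joint arm with a two-finger parallel gripper is mounted at the origin on a cart in front of the work surface, level with it; the furniture and walls round the work are solid. World frame = base frame: x ahead of the robot, y to its left, z up, the work surface at z = 0. Lengths are in m, angles in rad, forces in N, time in s.
With the tool pointing down it reaches from about 0.25 to 0.725 m from the base axis. Payload 4 kg.
Tool frame: the origin (TCP) lies on the centre line of the jaws, within the pads' length; the fingertips stand ahead of it and the grasp point (between the pads) lies 11 mm behind it (bot.tip_extent is the z of the fingertips in the tool frame, in m); z points along the fingers, y is the direction in which the jaws open and shut (so a half turn about z gives the same grasp; the last joint's range is limited). The gripper opens to 85 mm and grips with 20 to 120 N. Pads are 22 mm wide; open, the fingers measure 114 mm over their backs; the gripper's body (76 mm by 85 mm) begins 54 mm behind the grasp point. The pads swing forward as they close: fully open they stand 13 mm farther back than shut.
Start: joints at [-1.312, 0.241, 0.005, 1.335, 0, 1.571], TCP at [0.128, -0.483, 0.202] pointing down, gripper open.
Joint ranges: [-2.72, 2.72], [-1.05, 1.87], [-1.09, 1.28], [-1.99, 2.15], [-1.42, 1.44], [-3.14, 3.14]. Speed limits (rad/s): [2.79, 2.79, 3.14, 3.14, 3.14, 3.14].

## Interface

Orientations are given as a unit quaternion [x, y, z, w].
In Python, from workcell import bot gives the robot as it stands.
- The arm moves only by the shell command python3 -m jog 'ROWS'. ROWS is JSON, a list that holds one entry, the list of rows, each a list of 7 numbers: the shift along the world's x, y, z in m, then the turn, a rotation vector about the world's x, y, z in degrees, then the closure in counts, from 0 (fully open) to 255 (shut). In form: [[[tx, ty, tz, ax, ay, az, fingers], ...]]. A call has 1 to 10 rows; each row is the pose to reach, as a shift and turn from the pose commanded when the call began; what a row does not reach only later rows make up. A row lasts 1/12 s, in which the tool goes at most 41.7 mm and 7.16 degrees, less where a joint would pass 70% of its speed; a pose out of reach is approached as far as the arm can. A call with a gripper value outside its range is refused whole. The fingers move at their own pace and stop on an object; the grip force is fixed at half the most. Time passes only in rows, so rows that repeat a pose let the fingers close. It gives the time, the measured TCP pose, the force and the opening at its end, in the units of the state.
- bot.get_obs(): the state, without advancing time (a new reading comes with each control period).
- bot.camera(name): name is "scene" or "side" or "wrist"; returns the picture (420x560x3 uint8, blue, green, red); there is no depth.
- bot.camera_model(name): a dict with "K" (3x3 intrinsics, pixels), "T" (4x4, takes a point from camera to world coordinates). Camera axes: x right, y down, z forward; pixel columns grow to the right and rows downward; lengths in m; the calibration is good to about 2 mm. The wrist camera is an equidistant fisheye: a pixel r from the principal point sees the ray r / f radians off the axis. A picture is of the moment at which its call begins: read the wrist's pose just before it. camera_model takes no time and is no camera call; for the wrist camera it gives the pose at the moment of the call.
- bot.job_done(): hands the job in, once; it reports no verdict.
The state is a dict: "clock": time; "joint_pos": joint angles; "joint_vel": joint speeds; "tau": joint torques, N m; "eef_pos": TCP position; "tool_rot": TCP orientation; "ft_force": force on the tool from outside, world axes, zero at the start; "ft_torque": the same for the moment, N m; "grip_width": finger opening in m.
Only numpy, scipy, OpenCV 4.12 (cv2) and the standard library are available. Lean on these libraries where they do the work, as an engineer would, in place of code of your own. Each camera call takes 0.05 s, during which the arm holds its last target. There are 200 camera calls.

## Task

Take the pocket infrared thermometer from its round rest and point its lens straight down at the middle of the petri dish whose lid is drawn into quarters by a pen cross, about 5 cm above the lid, and hold it still there for two seconds. Read only that dish, not the plain one, and neither touch nor shift the dishes. Then stand the thermometer upright in its rest again and let go.

Things in the scene. Friction and masses are not known exactly. Their poses are not given: they have to be found in the camera images.
- thermometer: White pocket infrared thermometer, one upright round body 118 mm tall, about 120 g, standing in the rest. Foot 46 mm wide, narrowing above 20 mm height to a straight 32 mm barrel from 36 to 110 mm height: grip that at 80 to 95 mm, any yaw. The lens is the middle of the foot's underside. Origin: there, at the lens; z up along the barrel, opposite to where the lens looks.
- quartered_dish: The dish to read: flat round petri dish with lid, 91 mm in diameter, 16 mm high, loose and light, lying flat on the worktop; two thin dark pen lines cross at the middle of its lid. Origin: centre of the underside; z up; the lid's top is 16 mm above it.
- plain_dish: The dish not to read: same petri dish, 91 mm in diameter, 16 mm high, loose and light, with no lines on its lid. Origin: centre of the underside; z up. The two dishes may have changed places.
- rest: The thermometer's rest: fixed low grey round puck, 100 mm in diameter, 14 mm high, with a round recess about 70 mm wide and 8 mm deep whose flat floor is 6 mm above the worktop. Origin: centre of the underside, on the worktop; z up. The thermometer's foot stands on the recess floor with about 12 mm to spare all round.
There are look-alikes about, which are no part of the job. Leave any red or turquoise look-alike of the thermometer alone.

How it is judged:
On the way:
1. the thermometer is held still for 1.2 s, pointing straight down (within 11 degrees) with its aim within 18 mm of the quartered dish's middle and its lens 25 to 85 mm above the lid (x of quartered_dish in the frame of thermometer between -0.018 and 0.018 m and y of quartered_dish in the frame of thermometer between -0.018 and 0.018 m and z of quartered_dish in the frame of thermometer between -0.101 and -0.041 m and angle between thermometer's own z axis and vertical below 0.2 rad and linear speed of thermometer below 0.02 m/s and angular speed of thermometer below 0.2 rad/s), for 1.2 s.
At the end, for the whole second after the job is handed in: The thermometer stands released and at rest, upright within 6 degrees, on the floor of its rest's recess (foot within 4 mm of that floor's height, within 18 mm of the rest's centre) (horizontal distance between thermometer and rest below 0.018 m and z of thermometer in the frame of rest between 0.002 and 0.01 m and angle between thermometer's own z axis and vertical below 0.1 rad and linear speed of thermometer below 0.02 m/s and angular speed of thermometer below 0.2 rad/s and contact force between the fingers and thermometer below 0.1 N); the robot touches nothing.
It fails at once if the plain dish is read: the thermometer is held nearly still (under 20 mm/s), pointing down, aimed within 25 mm of the plain dish's middle with its lens less than 85 mm above its lid (x of plain_dish in the frame of thermometer between -0.025 and 0.025 m and y of plain_dish in the frame of thermometer between -0.025 and 0.025 m and z of plain_dish in the frame of thermometer between -0.101 and -0 m and angle between thermometer's own z axis and vertical below 0.35 rad and linear speed of thermometer below 0.02 m/s).
It fails at once if a dish is shifted by more than 10 mm (distance of any of quartered_dish, plain_dish from where it was at the start of the episode above 0.01 m).
It fails at once if the thermometer, fingers or arm touch a dish (contact force between any of thermometer, the fingers, the arm and quartered_dish above 0.5 N or contact force between any of thermometer, the fingers, the arm and plain_dish above 0.5 N).
It also fails if it takes over 54 s, if anything falls off the work surface, if the arm or the gripper's body presses on something with over 40 N, if the wrist force passes 120 N, or if a joint passes its speed limit or range.

## Working session

There is one attempt and no reset: what is moved stays moved. The work goes in short steps, Python scripts to look and compute and a shell command to move; the robot and the scene stay as the last step left them, time stands still between calls to the robot, and variables do not carry over. Pictures are saved under pics/ and viewed, about 8 in all and at most 12, crops included, and the job is handed in when it is done.

```bash
mkdir -p pics; python3 - <<'E'
from workcell import bot
import cv2,numpy as np
o=bot.get_obs();print(o['clock'],o['eef_pos'],o['tool_rot'],o['grip_width'],bot.tip_extent)
ims=[]
for n in("scene","side","wrist"):
    m=bot.camera_model(n);im=bot.camera(n);cv2.imwrite(f'pics/{n}0.png',im)
    np.savez(f'pics/{n}0.npz',K=m['K'],T=m['T']);print(n,np.round(m['K'],1).tolist(),np.round(m['T'],3).tolist())
E
```

```text
0.0 [ 0.12779086 -0.48266101  0.20149307] [ 9.91639752e-01  1.29032771e-01 -1.26993921e-04 -1.06347424e-03] 0.08545034631912461 0.008
scene [[407.1, 0.0, 281.2], [0.0, 407.1, 203.5], [0.0, 0.0, 1.0]] [[-0.893, -0.336, 0.299, 0.2], [-0.45, 0.661, -0.6, 0.492], [0.004, -0.671, -0.742, 0.678], [0.0, 0.0, 0.0, 1.0]]
side [[542.2, 0.0, 275.6], [0.0, 542.2, 202.9], [0.0, 0.0, 1.0]] [[0.838, -0.207, 0.504, -0.235], [-0.545, -0.317, 0.776, -1.039], [-0.001, -0.926, -0.379, 0.538], [0.0, 0.0, 0.0, 1.0]]
wrist [[325.2, 0.0, 281.1], [0.0, 325.2, 210.8], [0.0, 0.0, 1.0]] [[0.255, -0.93, -0.266, 0.195], [-0.967, -0.246, -0.068, -0.465], [-0.002, 0.274, -0.962, 0.373], [0.0, 0.0, 0.0, 1.0]]
```

View pics/scene0.png

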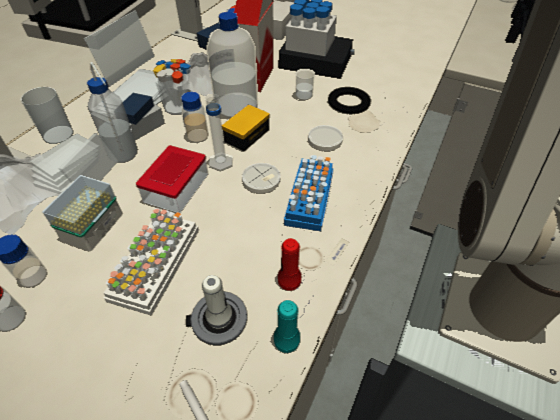

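View pics/side0.png

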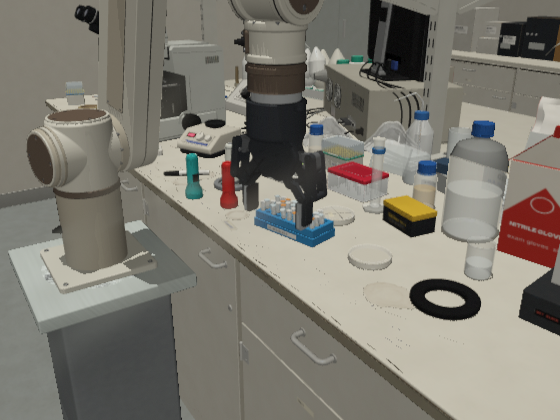

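Scene view: the white thermometer (213,300) stands in the grey rest (218,317), with red (290,265) and turquoise (287,325) look-alikes beside it. The dish at (261,178) seems to carry a cross and the one at (325,138) looks plain. In the side view the gripper hides the rest, and the dishes are at (340,215) and (370,257).

Candidates: the white body at (213,300) fits the thermometer, since the other two are coloured. The dish at (261,178) fits the quartered one because of its lines. I'll confirm both in an enlarged crop.

```bash
cat > h.py <<'E'
import numpy as np,cv2
from workcell import bot
def ray(m,u,v,fish=False):
    K=np.array(m['K']);T=np.array(m['T']);x=(u-K[0,2])/K[0,0];y=(v-K[1,2])/K[1,1]
    if fish:
        r=np.hypot(x,y);s=np.sin(r)/r if r>1e-9 else 1;d=np.array([x*s,y*s,np.cos(r)])
    else: d=np.array([x,y,1.])
    d=T[:3,:3]@d;return T[:3,3],d/np.linalg.norm(d)
def plane(m,u,v,z,fish=False):
    o,d=ray(m,u,v,fish);return o+d*(z-o[2])/d[2]
def tri(r1,r2):
    (o1,d1),(o2,d2)=r1,r2;A=np.stack([d1,-d2],1);t=np.linalg.lstsq(A,o2-o1,rcond=None)[0]
    p,q=o1+d1*t[0],o2+d2*t[1];return (p+q)/2,np.linalg.norm(p-q)
E
python3 - <<'E'
from h import *
m=np.load('pics/scene0.npz')
for n,u,v,z in[('therm top',212,282,.124),('rest rim',218,317,.014),('qdish',261,178,.016),('pdish',325,138,.016),('red top',290,243,.118),('red foot',289,283,.0),('turq',287,345,0),('turq top',288,306,.118),('rack near',305,222,0.03),('bottle/tube',221,163,0),('tube top',215,108,.1),('box',205,155,.05),('whiterack',195,225,.05)]:
    print(n,np.round(plane(m,u,v,z),3))
a=cv2.imread('pics/scene0.png');b=cv2.imread('pics/wrist0.png')
c=cv2.resize(a[110:350,170:350],None,fx=2,fy=2,interpolation=cv2.INTER_CUBIC)
o=np.zeros((480,800,3),np.uint8);o[:, :360]=c;o[:330,360:]=cv2.resize(b,(440,330));cv2.imwrite('pics/c1.png',o)
E
```

```text
therm top [0.445 0.241 0.124]
rest rim [0.446 0.245 0.014]
qdish [ 0.544 -0.093  0.016]
pdish [ 0.468 -0.296  0.016]
red top [0.371 0.114 0.118]
red foot [0.368 0.12  0.   ]
turq [0.318 0.23  0.   ]
turq top [0.323 0.221 0.118]
rack near [ 0.394 -0.008  0.03 ]
bottle/tube [ 0.666 -0.109  0.   ]
tube top [ 0.717 -0.181  0.1  ]
box [ 0.68  -0.071  0.05 ]
whiterack [0.58  0.113 0.05 ]
```

View pics/c1.png

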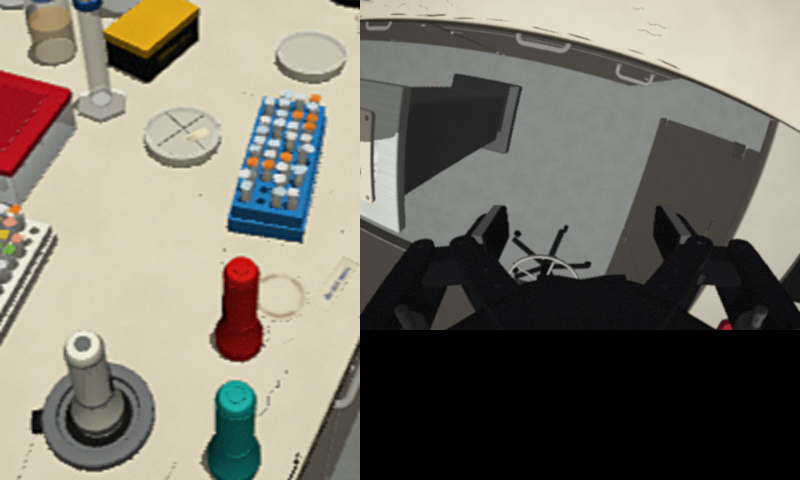

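The crop confirms it: the dish at scene (261,178) has the pen cross and the one at (325,138) is plain. The white thermometer stands in the grey rest at about (0.445, 0.242). I'll move toward it and take wrist looks on the way.

```bash
python3 -m jog '[[[0.01,0.024,0,0,0,2,0],[0.02,0.048,0,0,0,4,0],[0.03,0.072,0,0,0,6,0],[0.04,0.096,0,0,0,8,0],[0.05,0.12,0,0,0,10,0],[0.06,0.144,0,0,0,12,0],[0.07,0.168,0,0,0,14,0],[0.08,0.192,0,0,0,16,0],[0.09,0.216,0,0,0,18,0],[0.1,0.24,0,0,0,20,0]]]'
python3 -m jog '[[[0.012,0.025,0,0,0,2,0],[0.024,0.05,0,0,0,4,0],[0.036,0.075,0,0,0,6,0],[0.048,0.1,0,0,0,8,0],[0.06,0.125,0,0,0,10,0],[0.072,0.15,0,0,0,12,0],[0.084,0.175,0,0,0,14,0],[0.096,0.2,0,0,0,16,0],[0.108,0.225,0,0,0,18,0],[0.12,0.25,0,0,0,20,0]]]'
python3 - <<'E'
from h import *
o=bot.get_obs();print(o['clock'],o['eef_pos'],o['joint_pos'])
m=bot.camera_model('wrist');np.savez('pics/wrist1.npz',K=m['K'],T=m['T']);cv2.imwrite('pics/wrist1.png',bot.camera('wrist'))
E
```

```text
clock: 0.98
eef_pos: [0.228, -0.242, 0.2022]
tool_rot: [0.954, 0.3, -0.0, -0.0]
ft_force: [0.5, -0.1, 0.5]
grip_width: 0.0851
clock: 1.82
eef_pos: [0.3481, 0.0081, 0.2023]
tool_rot: [0.887, 0.461, -0.0, 0.0]
ft_force: [0.8, -0.7, 0.1]
grip_width: 0.0849
1.8167 [0.34805807 0.0080675  0.20231337] [ 2.32678907e-02 -6.31042520e-02 -3.33674328e-01  1.30031469e+00
 -9.78761999e-05  2.20585148e+00]
```

View pics/wrist1.png

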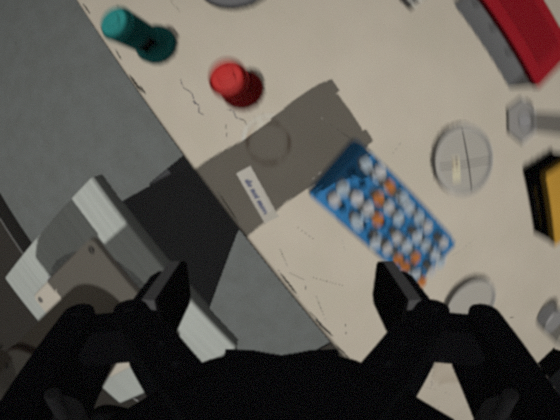

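The wrist view shows the quartered dish at (462,158), the plain dish at (470,297), red at (235,82) and turquoise at (140,35). The rest is just out of view at the top. I'll carry on to above the thermometer.

```bash
python3 -m jog '[[[0.01,0.022,0,0,0,2,0],[0.02,0.044,0.005,0,0,4,0],[0.03,0.066,0.01,0,0,6,0],[0.04,0.088,0.01,0,0,8,0],[0.05,0.11,0.01,0,0,10,0],[0.06,0.132,0.01,0,0,12,0],[0.07,0.155,0.01,0,0,14,0],[0.08,0.18,0.01,0,0,16,0],[0.09,0.194,0.01,0,0,18,0],[0.097,0.194,0.01,0,0,20,0]]]'
python3 -m jog '[[[0,0,0,0,0,0,0],[0,0,0,0,0,0,0]]]'
python3 - <<'E'
from h import *
o=bot.get_obs();print(o['clock'],o['eef_pos'],o['joint_pos'])
m=bot.camera_model('wrist');np.savez('pics/wrist2.npz',K=m['K'],T=m['T']);cv2.imwrite('pics/wrist2.png',bot.camera('wrist'))
m1=np.load('pics/wrist1.npz');s=np.load('pics/scene0.npz')
print('q',plane(m1,462,158,.016,1),tri(ray(m1,462,158,1),ray(s,261,178)))
E
```

```text
clock: 2.7
eef_pos: [0.4455, 0.2031, 0.2117]
tool_rot: [0.793, 0.61, 0.0, -0.0]
ft_force: [0.9, -0.9, 0.4]
grip_width: 0.085
clock: 2.87
eef_pos: [0.4446, 0.2004, 0.2118]
tool_rot: [0.795, 0.607, -0.001, -0.0]
ft_force: [-0.2, -0.4, 0.4]
grip_width: 0.0857
2.8667 [0.44459803 0.20037383 0.21182826] [ 4.23466861e-01  2.13606480e-01 -5.22890535e-03  1.35359700e+00
 -6.32810749e-05  2.26005626e+00]
q [ 0.55001576 -0.09103492  0.016     ] (array([ 0.54438497, -0.08839345,  0.02195904]), np.float64(0.005411555935436259))
```

View pics/wrist2.png

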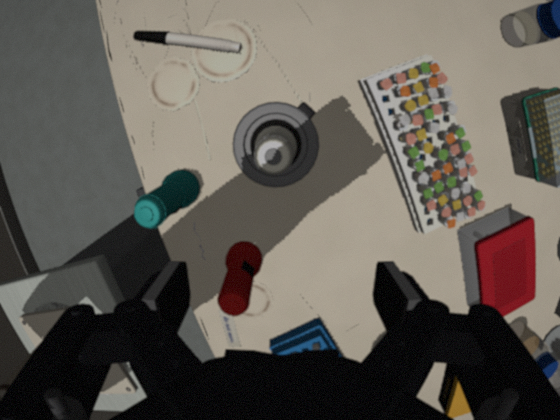

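The thermometer's top is near wrist (272,155) and the rest's ring is centred near (276,144). I'll measure both from the scene and wrist views.

```bash
python3 - <<'E'
from h import *
W=cv2.imread('pics/wrist2.png');S=cv2.imread('pics/scene0.png');m=np.load('pics/wrist2.npz');s=np.load('pics/scene0.npz')
def ring(im,c,r,lo,hi):
    h=cv2.cvtColor(im,cv2.COLOR_BGR2HSV);k=np.zeros(im.shape[:2],np.uint8);cv2.circle(k,c,r,255,-1)
    g=cv2.inRange(h,(0,0,lo),(180,60,hi))&k
    g=cv2.morphologyEx(g,cv2.MORPH_OPEN,np.ones((7,7)))
    cs=max(cv2.findContours(g,cv2.RETR_EXTERNAL,cv2.CHAIN_APPROX_NONE)[0],key=cv2.contourArea)
    return cv2.fitEllipse(cv2.convexHull(cs)),cs
out=[]
for im,c,r in((W,(276,146),52),(S,(218,317),36)):
    print('px',im[c[1]+38 if im is W else c[1]+20,c[0]])
    e,cs=ring(im,c,r,60,130);print(np.round(e[0],1),np.round(e[1],1))
    d=im.copy();cv2.ellipse(d,e,(0,0,255),1);x,y=c
    out.append(cv2.resize(d[y-60:y+60,x-60:x+60],(400,400),interpolation=cv2.INTER_CUBIC))
cv2.imwrite('pics/c2.png',np.hstack(out))
E
```

```text
px [46 45 45]
[266.9 132.9] [56.3 80.6]
px [111 114 112]
[218.1 319.9] [45.2 56.5]
```

View pics/c2.png

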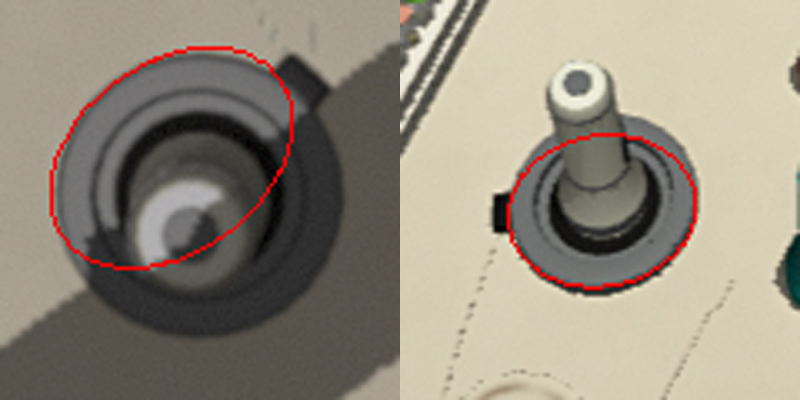

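The wrist contour failed because of the shadow, but the crop gives clear edges. The ring's outer edges centre at wrist (276.3,144.8) and scene (218.9,317.6). The spot on the thermometer's top is at wrist (273,156.5) and scene (211.4,281.6).

```bash
python3 - <<'E'
from h import *
m=np.load('pics/wrist2.npz');s=np.load('pics/scene0.npz')
for n,w,c,z in(('top',(273,156.5),(211.4,281.6),.124),('ring',(276.3,144.8),(218.9,317.6),.014)):
    p,g=tri(ray(m,*w,1),ray(s,*c));print(n,np.round(p,4),round(g,4),'w',np.round(plane(m,*w,z,1),4),'s',np.round(plane(s,*c,z),4))
print(bot.get_obs()['eef_pos'])
E
```

```text
top [0.4484 0.24   0.1208] 0.0022 w [0.4492 0.2412 0.124 ] s [0.4464 0.2405 0.124 ]
ring [ 0.4494  0.2404 -0.0009] 0.0012 w [0.4503 0.2419 0.014 ] s [0.4436 0.2455 0.014 ]
[0.44439731 0.20010486 0.21200503]
```

Thermometer axis ≈ (0.448, 0.241), top ≈ 0.121–0.124. I'll centre over it, descend so the grasp point is about 88 mm up the body, and close.

```bash
python3 -m jog '[[[0.002,0.02,0,0,0,0,0],[0.0035,0.041,0,0,0,0,0],[0.0035,0.041,0,0,0,0,0],[0.0035,0.041,-0.02,0,0,0,0],[0.0035,0.041,-0.04,0,0,0,0],[0.0035,0.041,-0.06,0,0,0,0],[0.0035,0.041,-0.08,0,0,0,0],[0.0035,0.041,-0.1,0,0,0,0],[0.0035,0.041,-0.115,0,0,0,0],[0.0035,0.041,-0.127,0,0,0,0]]]'
python3 -m jog '[[[0,0,0,0,0,0,0],[0,0,0,0,0,0,0],[0,0,0,0,0,0,0]]]'
python3 - <<'E'
from h import *
m=bot.camera_model('wrist');W=bot.camera('wrist');S=bot.camera('scene')
cv2.imwrite('pics/c3.png',np.hstack([cv2.resize(W,(400,300)),cv2.resize(S[230:380,120:320],(400,300))]))
E
```

```text
clock: 3.75
eef_pos: [0.4472, 0.2401, 0.0841]
tool_rot: [0.795, 0.607, -0.001, -0.0]
ft_force: [0.4, 0.0, -0.2]
grip_width: 0.0855
clock: 4.0
eef_pos: [0.4489, 0.2414, 0.0864]
tool_rot: [0.795, 0.607, 0.001, 0.0]
ft_force: [0.3, 0.5, -0.1]
grip_width: 0.0853
```

View pics/c3.png

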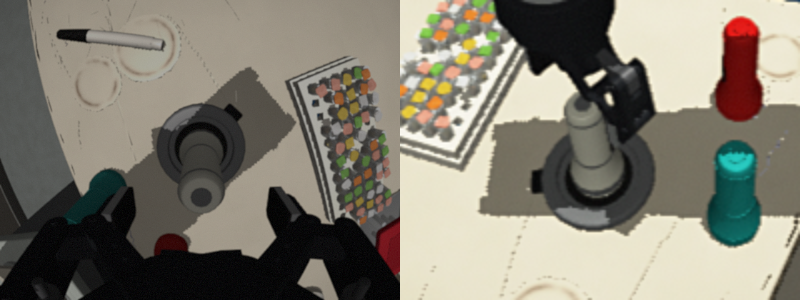

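The thermometer top at (202,195) lies midway between the fingertips at (128,205) and (280,205), and nothing is touching. Closing now.

```bash
python3 -m jog '[[[0,0,0,0,0,0,60],[0,0,0,0,0,0,110],[0,0,0,0,0,0,150],[0,0,0,0,0,0,180],[0,0,0,0,0,0,200],[0,0,0,0,0,0,255],[0,0,0,0,0,0,255],[0,0,0,0,0,0,255],[0,0,0,0,0,0,255],[0,0,0,0,0,0,255]]]'
python3 -m jog '[[[0,0,0,0,0,0,255],[0,0,0,0,0,0,255],[0,0,0,0,0,0,255],[0,0,0.004,0,0,0,255],[0,0,0.012,0,0,0,255],[0,0,0.024,0,0,0,255],[0,0,0.036,0,0,0,255],[0,0,0.048,0,0,0,255],[0,0,0.06,0,0,0,255],[0,0,0.06,0,0,0,255]]]'
python3 - <<'E'
from h import *
m=bot.camera_model('wrist');W=bot.camera('wrist');S=bot.camera('scene')
cv2.imwrite('pics/c4.png',np.hstack([cv2.resize(W,(400,300)),cv2.resize(S[200:380,120:360],(400,300))]))
E
```

```text
clock: 4.93
eef_pos: [0.4489, 0.2419, 0.086]
tool_rot: [0.794, 0.608, 0.001, 0.0]
ft_force: [-0.1, -0.6, 5.4]
grip_width: 0.0266
clock: 5.77
eef_pos: [0.4498, 0.2424, 0.1479]
tool_rot: [0.794, 0.608, 0.002, 0.0]
ft_force: [0.7, 0.1, -0.2]
grip_width: 0.0271
```

View pics/c4.png

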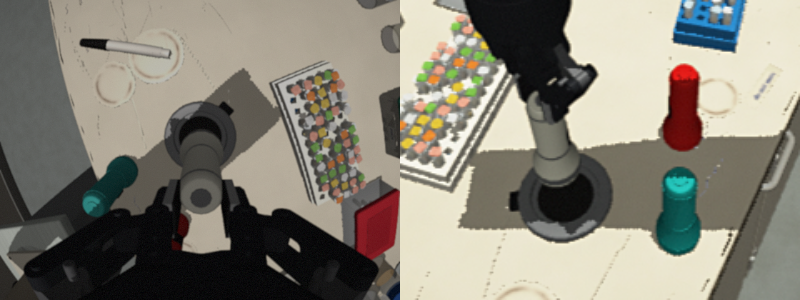

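It is gripped and lifted, with the foot clear of the rest. The 27 mm opening is narrower than the 32 mm barrel, so I'll check how far off-centre and how tilted it sits before carrying it.

```bash
python3 - <<'E'
from h import *
m=bot.camera_model('wrist');W=bot.camera('wrist');S=bot.camera('scene');s=bot.camera_model('scene');D=bot.camera('side')
cv2.imwrite('pics/w4.png',W);cv2.imwrite('pics/s4.png',S);np.savez('pics/w4.npz',K=m['K'],T=m['T'])
o=bot.get_obs();print(o['eef_pos'],o['ft_force'],o['ft_torque'],o['grip_width'])
print(np.round(plane(m,283,273,.124+.061,1),4))
cv2.imwrite('pics/c5.png',np.hstack([cv2.resize(W[140:320,200:380],(400,400),interpolation=cv2.INTER_CUBIC),cv2.resize(S[200:340,150:290],(400,400),interpolation=cv2.INTER_CUBIC)]))
E
```

```text
[0.44769304 0.24128848 0.14438042] [ 0.13902848 -0.33397603 -1.75260734] [-0.02529919  0.00638716  0.03661809] 0.027522787178329507
[0.4503 0.2441 0.185 ]
```

View pics/c5.png

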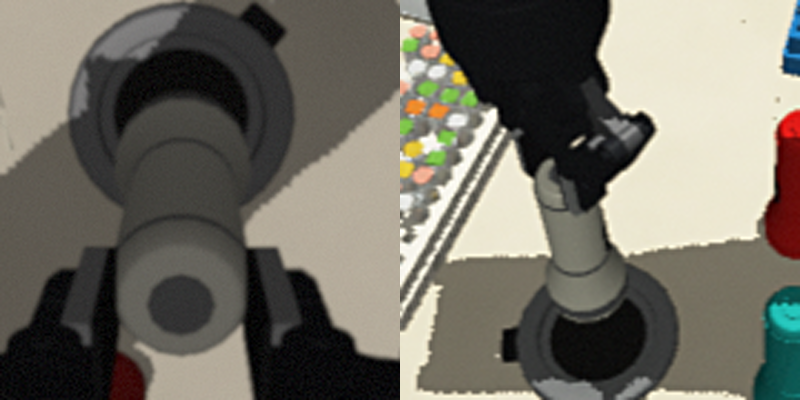

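The thermometer is centred within about 3 mm of the jaw axis and upright. The opening reading is just biased. I'll lift clear and carry it to above the quartered dish at about (0.547, −0.092).

```bash
python3 -m jog '[[[0,0,0.015,0,0,0,255],[0,0,0.03,0,0,0,255],[0.003,-0.01,0.04,0,0,0,255],[0.009,-0.03,0.04,0,0,0,255],[0.016,-0.053,0.04,0,0,0,255],[0.023,-0.076,0.04,0,0,0,255],[0.03,-0.1,0.04,0,0,0,255],[0.037,-0.125,0.04,0,0,0,255],[0.044,-0.15,0.04,0,0,0,255],[0.05,-0.17,0.04,0,0,0,255]]]'
python3 -m jog '[[[0.007,-0.023,0,0,0,0,255],[0.014,-0.046,0,0,0,0,255],[0.021,-0.07,0,0,0,0,255],[0.028,-0.094,0,0,0,0,255],[0.035,-0.118,0,0,0,0,255],[0.041,-0.14,0,0,0,0,255],[0.046,-0.153,0,0,0,0,255],[0.049,-0.163,0,0,0,0,255],[0.049,-0.163,0,0,0,0,255],[0.049,-0.163,0,0,0,0,255]]]'
python3 - <<'E'
from h import *
o=bot.get_obs();print(o['clock'],o['eef_pos'],o['grip_width'])
S=bot.camera('scene');D=bot.camera('side')
cv2.imwrite('pics/s5.png',S);cv2.imwrite('pics/d5.png',D)
cv2.imwrite('pics/c6.png',np.hstack([cv2.resize(S[80:240,180:340],(400,400),interpolation=cv2.INTER_CUBIC),cv2.resize(D[110:270,260:420],(400,400),interpolation=cv2.INTER_CUBIC)]))
E
```

```text
clock: 6.85
eef_pos: [0.4983, 0.0691, 0.1849]
tool_rot: [0.795, 0.607, -0.001, 0.0]
ft_force: [-0.3, 0.9, -1.2]
grip_width: 0.027
clock: 7.68
eef_pos: [0.5471, -0.0913, 0.185]
tool_rot: [0.794, 0.607, -0.0, -0.001]
ft_force: [-0.1, 0.0, -1.4]
grip_width: 0.0272
7.6833 [ 0.54712641 -0.09125623  0.18500695] 0.027214202412307594
```

View pics/c6.png

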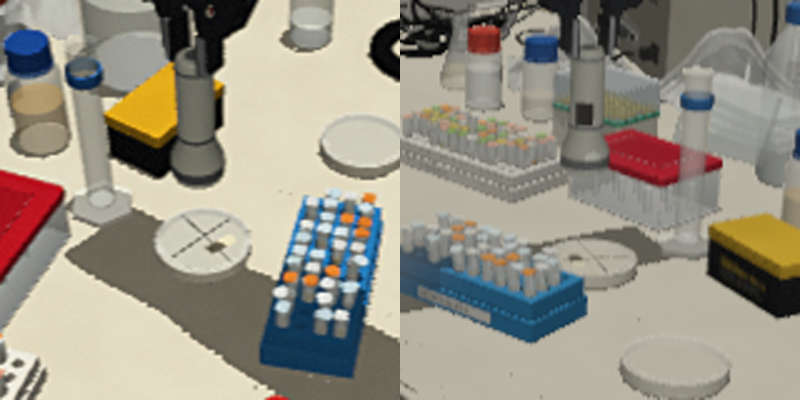

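Here the thermometer hangs upright above the cross: in the crops the scene foot is at (198,185) and the side foot at (584,167). The cross is at scene crop (203,243) and side crop (592,262). I'll triangulate both in the same pair of views.

```bash
python3 - <<'E'
from h import *
s=bot.camera_model('scene');d=bot.camera_model('side')
for n,a,b in(('cross',(261.2,177.2),(336.8,214.8)),('lens',(259.2,146.4),(333.6,173.2))):
    p,g=tri(ray(s,*a),ray(d,*b));print(n,np.round(p,4),round(g,4))
print(plane(s,261.2,177.2,.016),plane(d,336.8,214.8,.016),bot.get_obs()['eef_pos'])
print('at lens z .105',plane(s,259.2,146.4,.105),plane(d,333.6,173.2,.105))
E
```

```text
cross [ 0.5504 -0.1029  0.0092] 0.0028
lens [ 0.5448 -0.0909  0.1139] 0.0029
[ 0.54534627 -0.09573953  0.016     ] [ 0.5426546  -0.11374205  0.016     ] [ 0.54710706 -0.09034185  0.18531241]
at lens z .105 [ 0.54866692 -0.09876727  0.105     ] [ 0.56417176 -0.06902246  0.105     ]
```

Cross estimates, each on the lid plane: scene (0.545, −0.096) and wrist (0.550, −0.091). The side view is shallow and pulls toward −y. The best value is about (0.548, −0.095), so I'll shift slightly, lower the lens to about 50 mm above the lid and hold for more than 2 s.

```bash
python3 -m jog '[[[0,-0.003,-0.004,0,0,0,255],[0,-0.006,-0.01,0,0,0,255],[0,-0.006,-0.016,0,0,0,255],[0,-0.006,-0.022,0,0,0,255],[0,-0.006,-0.028,0,0,0,255],[0,-0.006,-0.033,0,0,0,255],[0,-0.006,-0.037,0,0,0,255],[0,-0.006,-0.04,0,0,0,255],[0,-0.006,-0.04,0,0,0,255],[0,-0.006,-0.04,0,0,0,255]]]'
for i in 1 2 3; do python3 -m jog '[[[0,0,0,0,0,0,255],[0,0,0,0,0,0,255],[0,0,0,0,0,0,255],[0,0,0,0,0,0,255],[0,0,0,0,0,0,255],[0,0,0,0,0,0,255],[0,0,0,0,0,0,255],[0,0,0,0,0,0,255],[0,0,0,0,0,0,255],[0,0,0,0,0,0,255]]]'; done
python3 - <<'E'
from h import *
S=bot.camera('scene');D=bot.camera('side');W=bot.camera('wrist');cv2.imwrite('pics/w6.png',W)
f=lambda a:cv2.resize(a,(400,400),interpolation=cv2.INTER_CUBIC)
cv2.imwrite('pics/c7.png',np.hstack([f(S[100:220,200:320]),f(D[120:240,270:390])]))
E
```

```text
clock: 8.62
eef_pos: [0.5474, -0.0973, 0.1453]
tool_rot: [0.794, 0.608, -0.0, -0.0]
ft_force: [-0.1, 0.2, -0.6]
grip_width: 0.0273
clock: 9.45
eef_pos: [0.5474, -0.0973, 0.1454]
tool_rot: [0.794, 0.608, -0.0, -0.0]
ft_force: [0.4, -1.1, -1.2]
grip_width: 0.0275
clock: 10.28
eef_pos: [0.5474, -0.0973, 0.1454]
tool_rot: [0.794, 0.608, 0.0, -0.0]
ft_force: [0.8, -0.8, -1.1]
grip_width: 0.0268
clock: 11.12
eef_pos: [0.5475, -0.0974, 0.1454]
tool_rot: [0.794, 0.608, 0.0, 0.0]
ft_force: [-0.3, -0.2, -1.5]
grip_width: 0.0274
```

View pics/c7.png

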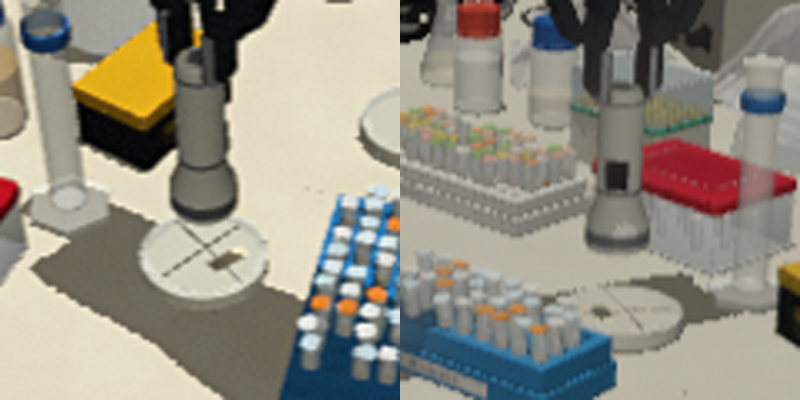

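In both views the lens stands over the pen cross. The scene has foot x 203 against cross 205, and the side has 617 against 620 crop pixels, so the aim is within about 5 mm. It was held still for more than 2.5 s. Now I'll take it back the same way.

```bash
python3 -m jog '[[[0,0,0.01,0,0,0,255],[0,0,0.025,0,0,0,255],[0,0,0.04,0,0,0,255],[-0.004,0.013,0.04,0,0,0,255],[-0.01,0.035,0.04,0,0,0,255],[-0.017,0.058,0.04,0,0,0,255],[-0.024,0.082,0.04,0,0,0,255],[-0.031,0.106,0.04,0,0,0,255],[-0.038,0.13,0.04,0,0,0,255],[-0.045,0.154,0.04,0,0,0,255]]]'
python3 -m jog '[[[-0.007,0.024,0,0,0,0,255],[-0.014,0.048,0,0,0,0,255],[-0.021,0.072,0,0,0,0,255],[-0.028,0.096,0,0,0,0,255],[-0.035,0.12,0,0,0,0,255],[-0.042,0.144,0,0,0,0,255],[-0.048,0.165,0,0,0,0,255],[-0.052,0.178,0,0,0,0,255],[-0.054,0.185,0,0,0,0,255],[-0.054,0.185,0,0,0,0,255]]]'
python3 -m jog '[[[0,0,-0.015,0,0,0,255],[0,0,-0.03,0,0,0,255],[0,0,-0.045,0,0,0,255],[0,0,-0.06,0,0,0,255],[0,0,-0.072,0,0,0,255],[0,0,-0.082,0,0,0,255],[0,0,-0.089,0,0,0,255],[0,0,-0.094,0,0,0,255],[0,0,-0.097,0,0,0,255],[0,0,-0.097,0,0,0,255]]]'
python3 -m jog '[[[0,0,-0.001,0,0,0,255],[0,0,-0.002,0,0,0,255],[0,0,-0.002,0,0,0,255],[0,0,-0.002,0,0,0,255]]]'
```

```text
clock: 12.1
eef_pos: [0.5013, 0.0584, 0.1853]
tool_rot: [0.794, 0.608, 0.0, -0.0]
ft_force: [-0.1, 0.6, -0.4]
grip_width: 0.0274
clock: 12.93
eef_pos: [0.4474, 0.2432, 0.1853]
tool_rot: [0.793, 0.609, -0.0, -0.0]
ft_force: [0.2, -0.7, -1.0]
grip_width: 0.0271
clock: 13.77
eef_pos: [0.4484, 0.2414, 0.0881]
tool_rot: [0.794, 0.607, -0.0, -0.0]
ft_force: [1.1, -0.2, -1.0]
grip_width: 0.0271
clock: 14.1
eef_pos: [0.4487, 0.2418, 0.0868]
tool_rot: [0.794, 0.608, 0.0, 0.0]
ft_force: [0.6, 0.1, -1.2]
grip_width: 0.0267
```

```bash
python3 -m jog '[[[0,0,-0.0005,0,0,0,255],[0,0,-0.001,0,0,0,255],[0,0,-0.001,0,0,0,255],[0,0,-0.001,0,0,0,255]]]'
python3 -m jog '[[[0,0,-0.0005,0,0,0,255],[0,0,-0.001,0,0,0,255],[0,0,-0.001,0,0,0,255],[0,0,-0.001,0,0,0,255]]]'
```

```text
clock: 14.43
eef_pos: [0.449, 0.2419, 0.086]
tool_rot: [0.794, 0.608, 0.001, 0.0]
ft_force: [-0.3, -0.2, 4.0]
grip_width: 0.0271
clock: 14.77
eef_pos: [0.4493, 0.242, 0.086]
tool_rot: [0.794, 0.608, 0.001, 0.0]
ft_force: [-1.7, -2.0, 8.4]
grip_width: 0.0273
```

The force reads +4 to +8 N, so the foot is on the recess floor. Back off 1 mm, open gently, then look before withdrawing.

```bash
python3 -m jog '[[[0,0,0.001,0,0,0,255],[0,0,0.001,0,0,0,190],[0,0,0.001,0,0,0,170],[0,0,0.001,0,0,0,150],[0,0,0.001,0,0,0,120],[0,0,0.001,0,0,0,90],[0,0,0.001,0,0,0,60],[0,0,0.001,0,0,0,30],[0,0,0.001,0,0,0,0],[0,0,0.001,0,0,0,0]]]'
python3 -m jog '[[[0,0,0,0,0,0,0],[0,0,0,0,0,0,0],[0,0,0,0,0,0,0],[0,0,0.01,0,0,0,0],[0,0,0.025,0,0,0,0],[0,0,0.045,0,0,0,0],[0,0,0.065,0,0,0,0],[0,0,0.09,0,0,0,0],[0,0,0.11,0,0,0,0],[0,0,0.12,0,0,0,0]]]'
python3 -m jog '[[[0,-0.02,0,0,0,0,0],[0,-0.042,0,0,0,0,0],[0,-0.042,0,0,0,0,0],[0,-0.042,0,0,0,0,0],[0,-0.042,0,0,0,0,0]]]'
python3 - <<'E'
from h import *
o=bot.get_obs();print(o['clock'],o['eef_pos'],o['ft_force'],o['grip_width'])
m=bot.camera_model('wrist');np.savez('pics/w7.npz',K=m['K'],T=m['T']);W=bot.camera('wrist');S=bot.camera('scene');cv2.imwrite('pics/w7.png',W)
f=lambda a:cv2.resize(a,(400,400),interpolation=cv2.INTER_CUBIC)
cv2.imwrite('pics/c8.png',np.hstack([f(W[86:206,216:336]),f(S[257:377,158:278])]))
E
```

```text
clock: 15.6
eef_pos: [0.4484, 0.2416, 0.0853]
tool_rot: [0.794, 0.608, -0.0, -0.0]
ft_force: [-0.1, 0.0, 0.6]
grip_width: 0.0854
clock: 16.43
eef_pos: [0.4498, 0.2424, 0.2092]
tool_rot: [0.794, 0.608, 0.003, 0.0]
ft_force: [0.1, 0.7, 0.8]
grip_width: 0.0857
clock: 16.85
eef_pos: [0.4485, 0.1998, 0.2054]
tool_rot: [0.794, 0.607, 0.0, -0.0]
ft_force: [0.4, -0.0, -0.0]
grip_width: 0.0854
16.85 [0.44845976 0.19980282 0.20537364] [ 0.36594567 -0.04844484 -0.02250927] 0.0853546939971328
```

View pics/c8.png

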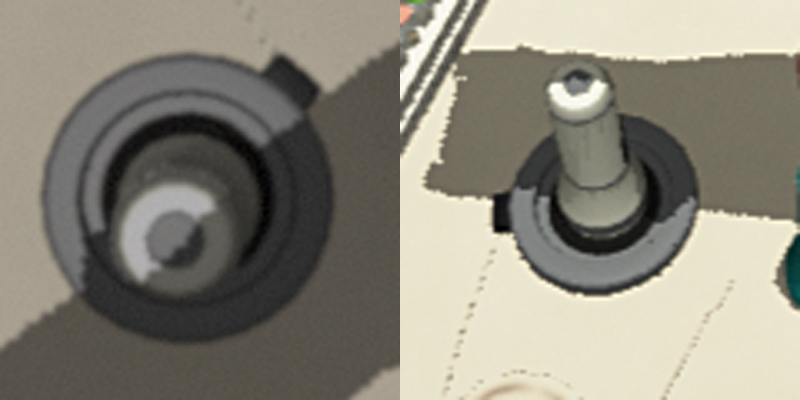

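The scene crop matches the first picture: the top is at (178,82), as it was at the start, and the foot is centred in the recess. The thermometer stands upright and free, the gripper is clear, and the force reads about 0. Handing in.

```bash
python3 -c "
from workcell import bot
print(bot.job_done())"
```

```text
the job is handed in; nothing more can be done
None
```

I took the white thermometer from its rest and held it with the lens pointing down at the dish with the pen cross. It stayed still for about 2.5 s, 50 to 60 mm above the lid, and then I stood it back in its rest and let go. The job was handed in at about 17 s of the 54 s allowed; no verdict was reported.

- **Aim:** in the scene and side views during the hold, the lens was within about 5 mm of the cross. The arm touched no dish that I could see in the pictures or forces, and it never went near the plain one.
- **Return:** the last picture shows the thermometer upright and centred in the recess, at the same pixels as at the start. The gripper was open and clear, and the force on it was close to zero.
- **Checks that failed or disagreed:**
  - The side view put the dish's centre about 18 mm further in −y than the other two views. It looks along the worktop at a shallow angle, so I gave it little weight.
  - The two-view height of the rest came out at −1 mm instead of 14 mm. I used contact force to find the floor when setting down.
  - The automatic outline of the rest failed in shadow, so I read its edges from an enlarged crop.
  - The gripper read 27 mm on the 32 mm barrel. A closer look showed the thermometer straight and centred within about 3 mm, so I treated the reading as biased.

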